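# Post a pill tin under the sprung flap of the dispatch box

## Robot

A 6-joint arm with a two-finger parallel gripper is mounted at the origin on the work surface. World frame = base frame: x ahead of the robot, y to its left, z up, the work surface at z = 0. Lengths are in mm, angles in rad, forces in N, time in s.
With the tool pointing down it reaches from about 275 to 750 mm from the base axis. Payload 10.2 kg.
Tool frame: the origin (TCP) lies at the very end of the fingers, on their centre line; the grasp point (between the pads) lies 19 mm behind it; z points along the fingers, y is the line along which they close (so a half turn about z gives the same grasp; the last joint's range is limited). The gripper opens to 85 mm and grips with 20 to 120 N. Pads are 22 mm wide; open, the fingers measure 114 mm over their backs; the gripper's body (76 mm by 85 mm) begins 54 mm behind the grasp point. The pads swing forward as they close: fully open they stand 13 mm farther back than shut.
Start: joints at [-1.539, 0.313, 1.498, -0, 1.331, -0.223], TCP at [132.314, -508.059, 231.294] pointing down, gripper open.
Joint ranges: [-2.94, 2.94], [-0.97, 2.17], [0.19, 2.56], [-1.23, 4.37], [0.02, 3.11], [-2.88, 2.88]. Speed limits (rad/s): [2.39, 2.39, 3.01, 3.14, 3.14, 3.14].

## Interface

Orientations are given as a unit quaternion [w, x, y, z].
In Python, from rig import ctrl, optics gives the robot as it stands. The module is installed in compiled form; this text tells all that it offers.
- The arm moves only by the shell command python3 -m handwheel 'ROWS' [FORCE]. ROWS is JSON, a list that holds one entry, the list of rows, each a list of 5 numbers: the gripper command: -1 is fully open, 1 is shut, values between are in proportion, then the shift along the world's x, y, z in units of 50 mm (1.0 is 50 mm), then the turn about the world's z in units of 8 degrees (1.0 is 8 degrees). In form: [[[gripper, tx, ty, tz, twist], ...]]. A call has 1 to 10 rows; each row shifts and turns the commanded pose from where the row before left it; what a row does not reach is not made up. A row lasts 1/10 s, in which the tool goes at most 50 mm and 8.59 degrees, less where a joint would pass 70% of its speed; a pose out of reach is approached as far as the arm can. A call is refused whole if a number of a shift passes 1 or a number of a turn 1, either way. A call with a gripper value outside its range is refused whole. The fingers move at their own pace and stop on an object; FORCE is the grip in N (left out, the last holds). Time passes only in rows, so rows that do not move let the fingers close. It gives the time, the measured TCP pose, the force, the opening and the grip force at its end, in the units of the state.
- ctrl.sense(): the state, without advancing time (a new reading comes with each control period).
- optics.capture(name): name is "side" or "top" or "wrist"; returns a dict with "img" (400x640x3 uint8, blue, green, red), "K" (3x3 intrinsics, pixels), "R" (3x3) and "t" (3): a world point X has camera coordinates R X + t. Camera axes: x right, y down, z forward; pixel columns grow to the right and rows downward; lengths in mm; the calibration is good to about 2 mm. A picture is of the moment at which its call begins. There is no depth.
- ctrl.finish_job(): hands the job in; it is judged then, once.
The state is a dict: "time_s": time; "joints": joint angles; "dq": joint speeds; "tau": joint torques, N m; "eef_pos": TCP position; "ee_rot": TCP orientation; "force": force on the tool from outside, world axes, zero at the start; "wrist_torque": the same for the moment, N m; "grip_width": opening from 0.0 (shut) to 1.0 (fully open); "grip_force": force on a finger pad.
Only numpy, scipy, OpenCV 4.12 (cv2) and the standard library are available. Lean on these libraries where they do the work, as an engineer would, in place of code of your own. Each camera call takes 0.05 s, during which the arm holds its last target. There are 200 camera calls.

## Task

Post the flat pill tin that lies on the loading shelf into the wooden dispatch box: press the box's wooden thumb paddle down with one fingertip to swing the brass flap up out of the way, and while you hold it so, push the tin along the shelf and in under the flap with the other fingertip until it drops down inside. Then take your fingers away so that the flap springs shut behind it. Only push the tin, never pick it up or shove it against the flap to force its way in, and leave the bell, the spare tin on the bench, the dish and the mortar where they are.

Things in the scene. Friction and masses are not known exactly. Their poses are not given: they have to be found in the camera images.
- dispatch_box: Wooden box with a glass top, fixed to the bench; 130 mm long, 60 mm wide, 108 mm high, with a loading shelf in front of its mouth. Origin: on the bench straight below the middle of the mouth, in the plane of the front face. Box axes: x level into the box (the way to push), y to the left for one who faces the mouth, z up. All numbers called 'box' below are in this frame
- mouth (a point): Middle of the sill in the plane of the front face, 58 mm above the bench; box axes. The mouth is 44 mm wide, 40 mm high. The sill ends 8 mm inside; behind it a 50 degree ramp falls to a floor 10 mm above the bench, so the tin tips in and slides down by itself once more than half of it is past the sill's end. The roof keeps an upright finger from going in past the front face
- shelf_end (a point): Near end of the loading shelf, top face, middle: box x -112 mm. The shelf runs level with the sill (58 mm above the bench) from here to the mouth, 52 mm wide, with side rails 4 mm high and 38 mm apart inside, which keep the tin straight. Nothing stands over the shelf
- flap_axle (a joint): Turn of the axle carrying flap and paddle, rad: 0 = flap shut (upright across the mouth); grows as the paddle is pressed down and the flap swings in and up; 0.95 = paddle level; stop at 1.10. A spring shuts it: 0.07 Nm when shut, 0.14 Nm at 0.95 rad, so about 1.5 N at the paddle's outer end and up to 10 N close to the axle. The axle lies along box y at box x 4 mm, z 98 mm
- flap: Brass flap, 41 mm wide, 38.5 mm long, 3 mm thick; origin on the axle. The tin pushes it open too, which is not wanted. Its lower edge stands 17.5 mm above the sill at 0.95 rad, 12 mm at 0.75 rad
- paddle: Wooden thumb paddle on a brass crank at the left end of the axle, one piece with the flap; origin on the axle at the middle of the mouth. A flat board 78 x 30 x 5 mm at box y 42 to 72 mm. Pressed level it spans box x -10 to -88 mm, top at z 64 mm, 6 mm above the shelf. At rest it slopes steeply up towards you: top face from box x -32, z 90 mm to x -77, z 153 mm
- paddle_top (a point): Middle of the paddle's upper face, moves with it. With the paddle level it is at box x -49, y 57, z 64 mm: one fingertip can slide along the paddle at that height, holding the flap open, while the other travels over the shelf behind the tin
- pill_tin: The tin to post: flat bright tin 46 mm long (x), 32 mm wide (y), 12 mm high, about 45 g; origin at the centre of its underside. It lies lengthwise on the loading shelf between the rails, its far end 10 to 35 mm before the front face
- spare_tin: A like tin lying on the bench beside the box (left alone); origin at the centre of its underside
- brass_bell: Brass hand bell, 68 mm across, 113 mm high, standing on its mouth to the right of the box (left alone); origin at the centre of its underside
- celadon_dish: Green celadon dish, 116 mm across, 30 mm high, on the bench to the left of the box (left alone); origin at the centre of its underside
- bronze_mortar: Bronze mortar, 120 mm across, 100 mm high, with its pestle standing in it to about 166 mm (left alone); origin at the centre of its underside

How it is judged (in metres and radians):
On the way, in this order (a step that is already met when the one before it is completed fails the run):
1. a finger presses the paddle and the flap stands open, with the tin still outside (value of joint flap_axle above 0.75 rad and contact force between the fingers and paddle above 0.3 N and x of pill_tin in the frame of mouth below -0.02 m), for 0.2 s.
2. while that finger still holds the flap open, a finger pushes the tin in under it (value of joint flap_axle above 0.6 rad and contact force between the fingers and paddle above 0.3 N and contact force between the fingers and pill_tin above 0.03 N and x of pill_tin in the frame of mouth above -0.015 m).
3. the tin has dropped inside, the flap still held open by the finger on the paddle (value of joint flap_axle above 0.6 rad and contact force between the fingers and paddle above 0.3 N and z of pill_tin in the frame of mouth below -0.02 m), for 0.1 s.
At the end, for the whole second after the job is handed in: The tin lies at rest inside the box, 20 to 120 mm behind the front face and at least 20 mm below the sill; the flap is shut (under 0.06 rad) (x of pill_tin in the frame of mouth between 0.02 and 0.12 m and y of pill_tin in the frame of mouth between -0.024 and 0.024 m and z of pill_tin in the frame of mouth below -0.02 m and value of joint flap_axle below 0.06 rad and linear speed of pill_tin below 0.02 m/s); the robot touches nothing.
It fails at once if the tin is lifted more than 15 mm off the shelf (z of pill_tin in the frame of mouth above 0.015 m).
It fails at once if the tin is shoved against the flap (more than 2 N) (contact force between pill_tin and flap above 2 N).
It fails at once if the bell, the spare tin, the dish or the mortar is displaced by more than 25 mm (distance of any of brass_bell, spare_tin, celadon_dish, bronze_mortar from where it was at the start of the episode above 0.025 m).
It also fails if it takes over 45 s, if anything falls off the work surface, if the arm or the gripper's body presses on something with over 40 N, if the wrist force passes 120 N, or if a joint passes its speed limit or range.

## Working session

There is one attempt and no reset: what is moved stays moved. The work goes in short steps, Python scripts to look and compute and a shell command to move; the robot and the scene stay as the last step left them, time stands still between calls to the robot, and variables do not carry over. Pictures are saved under pics/ and viewed, at most 10 in all, crops included, and the job is handed in when it is done.

```bash
mkdir -p pics
python3 - <<'E'
from rig import ctrl, optics
import cv2,pickle
d={}
for n in("side","top"):
    c=optics.capture(n);d[n]=c;cv2.imwrite(f"pics/{n}0.png",c["img"])
    print(n,c["K"],c["R"],c["t"])
pickle.dump(d,open("c0.pkl","wb"))
s=ctrl.sense();print(s["time_s"],s["eef_pos"],s["ee_rot"],s["grip_width"])
E
```

```text
side [[395.60528139   0.         326.51400733]
 [  0.         395.60528139 204.09277103]
 [  0.           0.           1.        ]] [[-0.99734651 -0.07198699 -0.01085458]
 [-0.03767117  0.63790023 -0.7691971 ]
 [ 0.06229632 -0.76674714 -0.63891939]] [ 603.8481579   115.52853076 1113.14564283]
top [[391.80545037   0.         319.1768771 ]
 [  0.         391.80545037 198.24775222]
 [  0.           0.           1.        ]] [[ 0.0243049  -0.99968857 -0.00565906]
 [-0.98486101 -0.02297178 -0.17181705]
 [ 0.17163354  0.00974939 -0.98511262]] [-89.99895444 632.32083187 897.32821546]
0.1 [ 132.31690737 -507.8055001   230.80153067] [-5.77213333e-04  9.91893187e-01  1.27073091e-01  5.05504032e-05] 1.0010358011957645
```

View pics/side0.png

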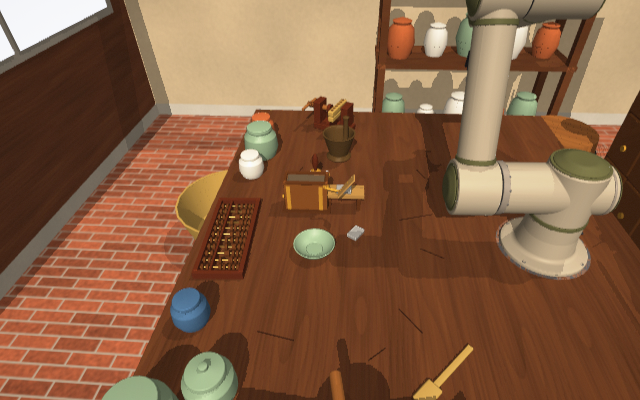

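View pics/top0.png

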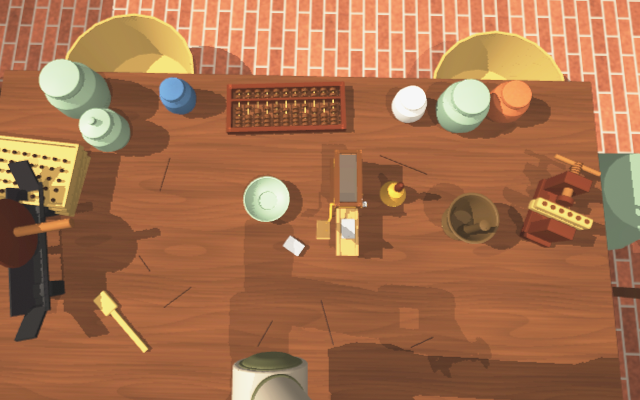

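Top view: box at about (347,205), shelf running down to (346,255) with the tin at (348,230), the paddle at (323,228), and the bell at (393,193). Side view: shelf around (345,192), dish (314,245), spare tin (356,233). Next I'll zoom in on the box in both.

Run:
```python
import cv2,pickle,numpy as np
d=pickle.load(open("c0.pkl","rb"))
a=d["top"]["img"][140:270,280:410];b=d["side"]["img"][150:240,270:400]
a=cv2.resize(a,None,fx=4.6,fy=4.6,interpolation=cv2.INTER_CUBIC);a=a[:598]
cv2.imwrite("pics/tz.png",a)
cv2.imwrite("pics/sz.png",cv2.resize(b,None,fx=6,fy=6,interpolation=cv2.INTER_CUBIC))
```

```text
(no output)
```

View pics/tz.png

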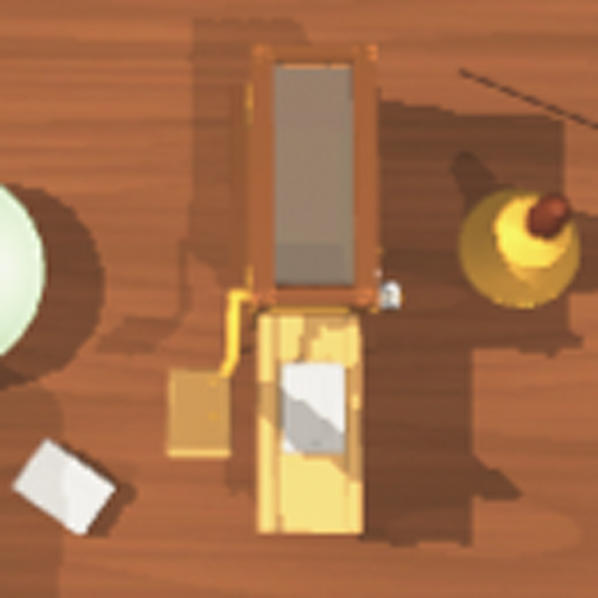

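View pics/sz.png

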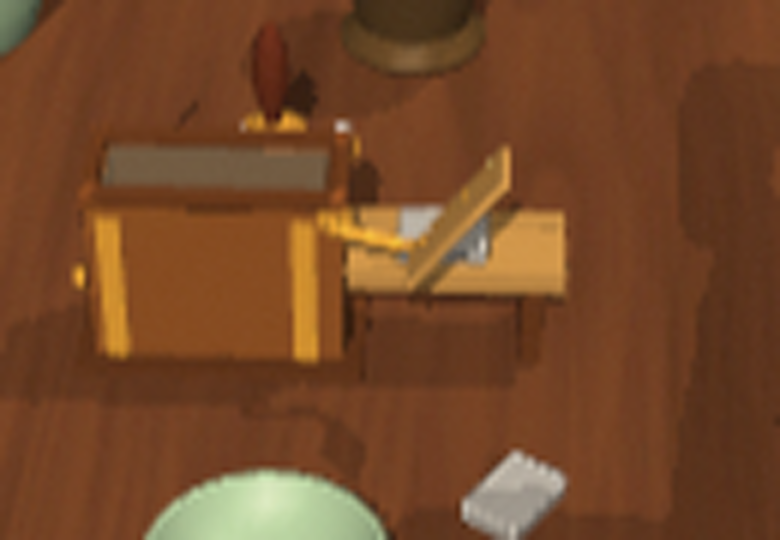

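The top crop shows the shelf near-end corners at (258,533) and (363,533), the tin top at x 282–345, y 363–452, the box front edge at y≈303 and the paddle's upper end at (168–230, 455). The side crop shows the shelf's far near-end corner at (565,210) and the paddle's upper corner at about (508,147).

```bash
cat > h.py <<'E'
import numpy as np
def ray(c,u,v):
    d=c["R"].T@np.linalg.inv(c["K"])@[u,v,1.]; return -c["R"].T@c["t"],d/np.linalg.norm(d)
def plane(c,u,v,z):
    o,d=ray(c,u,v); return o+d*(z-o[2])/d[2]
def tri(p,q):
    (o,d),(e,f)=p,q
    s=np.linalg.lstsq(np.c_[d,-f],e-o,rcond=None)[0]
    a,b=o+s[0]*d,e+s[1]*f; return (a+b)/2,np.linalg.norm(a-b)
def proj(c,X):
    p=c["K"]@(c["R"]@np.asarray(X)+c["t"]); return p[:2]/p[2]
E
python3 - <<'E'
import pickle,numpy as np
from h import *
np.set_printoptions(precision=1,suppress=True)
d=pickle.load(open("c0.pkl","rb"));T,S=d["top"],d["side"]
t=lambda x,y:(280+x/4.6-.4,140+y/4.6-.4); s=lambda x,y:(270+x/6-.4,150+y/6-.4)
for n,a,b in(("shelf end R",(363,533),(565,210)),("tin far corner R/front",(344,363),(402,208)),("paddle end R",(230,455),(508,147)),("paddle end L",(168,455),(510,185)),("spare",(48,440),(463,505))):
    print(n,*tri(ray(T,*t(*a)),ray(S,*s(*b))))
for n,a,z in(("shL",(258,533),58),("shR",(363,533),58),("shL far",(258,318),58),("shR far",(363,318),58),("roofL",(250,303),108),("roofR",(378,303),108),("roof backL",(252,50),108),("roof backR",(378,50),108),("tin",(283,363),70),("tin",(344,363),70),("tin",(346,452),70),("tin",(281,452),70)):
    print(n,plane(T,*t(*a),z))
E
```

```text
shelf end R [ 499.6 -170.6   63.2] 1.79248942561614
tin far corner R/front [ 584.9 -159.6   69.2] 0.11885125212064007
paddle end R [ 531.1 -100.3  151.9] 1.3705666879597729
paddle end L [530.1 -71.5 150.8] 0.49330397229774114
spare [546.6  -3.7   8.7] 0.49242429110370983
shL [ 497.6 -117.2   58. ]
shR [ 498.9 -171.    58. ]
shL far [ 609.  -115.3   58. ]
shR far [ 610.3 -170.2   58. ]
roofL [ 609.  -109.6  108. ]
roofR [ 610.5 -173.   108. ]
roof backL [ 739.2 -108.3  108. ]
roof backR [ 740.7 -172.3  108. ]
tin [ 584.1 -128.2   70. ]
tin [ 584.9 -159.5   70. ]
tin [ 539.2 -161.    70. ]
tin [ 538.4 -127.8   70. ]
```

```bash
python3 -m handwheel '[[[0,0.5,0.5,0,-0.15],[0,0.5,0.5,0,-0.15],[0,0.5,0.5,0,-0.15],[0,0.5,0.5,0,-0.15],[0,0.5,0.5,0,-0.15],[0,0.5,0.5,0,-0.15],[0,0.5,0.5,0,-0.15],[0,0.5,0.5,0,-0.15],[0,0.5,0.5,0,-0.15],[0,0.5,0.5,0,-0.15]]]'; python3 -m handwheel '[[[0,0.5,0.5,0,-0.05],[0,0.5,0.5,0,-0.05],[0,0.5,0.5,0,-0.05],[0,0.5,0.5,0,-0.05],[0,0.5,0.4,0,-0.05],[0,0.5,0.4,0,0],[0,0.1,0,0,0],[0,0,0,0,0]]]'
```

```text
time_s: 1.1
eef_pos: [383.1, -256.8, 231.1]
ee_rot: [-0.0, 1.0, 0.022, -0.0]
force: [0.2, -0.7, 0.8]
grip_width: 0.498
grip_force: 0.0
time_s: 1.9
eef_pos: [537.5, -117.8, 230.7]
ee_rot: [-0.0, 1.0, 0.006, -0.001]
force: [-0.2, 0.3, 0.3]
grip_width: 0.501
grip_force: 0.0
```

Run:
```python
from rig import ctrl, optics
import cv2,pickle,numpy as np
from h import *
d={n:optics.capture(n) for n in("side","wrist")}
pickle.dump(d,open("c1.pkl","wb"))
u,v=proj(d["side"],ctrl.sense()["eef_pos"]);print(u,v)
u,v=int(u),int(v);b=d["side"]["img"][v-50:v+75,u-70:u+70];print(u-70,v-50)
a=cv2.resize(b,None,fx=4,fy=4,interpolation=cv2.INTER_CUBIC)
w=cv2.resize(d["wrist"]["img"],None,fx=.36,fy=.36) if 0 else d["wrist"]["img"]
cv2.imwrite("pics/s1.png",a);cv2.imwrite("pics/w1.png",w)
```

```text
353.58420868862 146.71982857278712
283 96
```

View pics/s1.png

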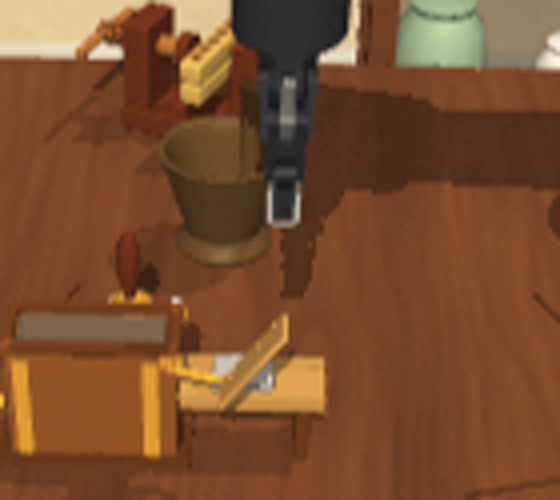

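View pics/w1.png

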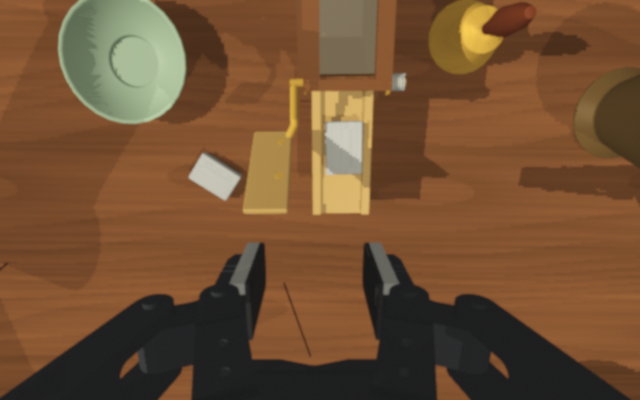

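The side crop shows the near fingertip's lower end at (283,222), above and near the paddle. The wrist view shows the tips at (255,245) and (374,245), the tin at u 326–362, v 121–174, the shelf end at v 213 (u 313–370), and the paddle end at v 212 (u 244–288).

Run:
```python
import pickle
from h import *
np.set_printoptions(precision=1,suppress=True)
d=pickle.load(open("c1.pkl","rb"));S,W=d["side"],d["wrist"]
for z in(226,230,234): print(z,proj(S,[537.5,-89.3,z]))
for p in((245,243),(265,243),(363,243),(385,243)): print("tip",plane(W,*p,229))
for p,z in(((313,213),58),((370,213),58),((312,92),58),((373,92),58),((326,121),70),((362,121),70),((326,174),70),((362,174),70),((244,210),153),((288,210),153),((305,89),108),((393,89),108)): print(p,z,plane(W,*p,z))
```

```text
226 [353. 154.]
230 [353.1 152.8]
234 [353.1 151.5]
tip [543.4 -86.9 229. ]
tip [543.5 -95.8 229. ]
tip [ 544.  -139.3  229. ]
tip [ 544.1 -149.1  229. ]
(313, 213) 58 [ 499.1 -117.2   58. ]
(370, 213) 58 [ 499.6 -171.1   58. ]
(312, 92) 58 [ 608.8 -115.2   58. ]
(373, 92) 58 [ 609.4 -167.6   58. ]
(326, 121) 70 [ 585.4 -127.3   70. ]
(362, 121) 70 [ 585.7 -157.8   70. ]
(326, 174) 70 [ 539.6 -128.3   70. ]
(362, 174) 70 [ 539.9 -160.    70. ]
(244, 210) 153 [533.3 -71.6 153. ]
(288, 210) 153 [ 533.6 -100.6  153. ]
(305, 89) 108 [ 610.6 -110.4  108. ]
(393, 89) 108 [ 611.3 -173.9  108. ]
```

```bash
python3 -m handwheel '[[[0,0,0,-0.5,0],[0,0,0,-0.5,0],[0,0,0,-0.4,0],[0,0,0,-0.2,0],[0,0,0,-0.2,0],[0,0,0,-0.2,0],[0,0,0,-0.2,0],[0,0,0,-0.2,0],[0,0,0,-0.2,0],[0,0,0,0,0]]]'; python3 -m handwheel '[[[0,-0.1,0,-0.1,0],[0,-0.1,0,-0.1,0],[0,-0.1,0,-0.1,0],[0,0,0,0,0]]]'
python3 - <<'E'
from rig import ctrl, optics
import cv2
d=optics.capture("side")["img"][150:240,270:400]
cv2.imwrite("pics/s2.png",cv2.resize(d,None,fx=6,fy=6,interpolation=cv2.INTER_CUBIC))
E
```

```text
time_s: 3.0
eef_pos: [537.0, -117.9, 100.0]
ee_rot: [-0.0, 1.0, 0.005, -0.001]
force: [-0.4, -0.6, 1.6]
grip_width: 0.503
grip_force: 0.5
time_s: 3.4
eef_pos: [521.1, -117.9, 85.6]
ee_rot: [-0.0, 1.0, 0.005, -0.001]
force: [-0.3, -0.6, 1.3]
grip_width: 0.5
grip_force: 0.5
```

View pics/s2.png

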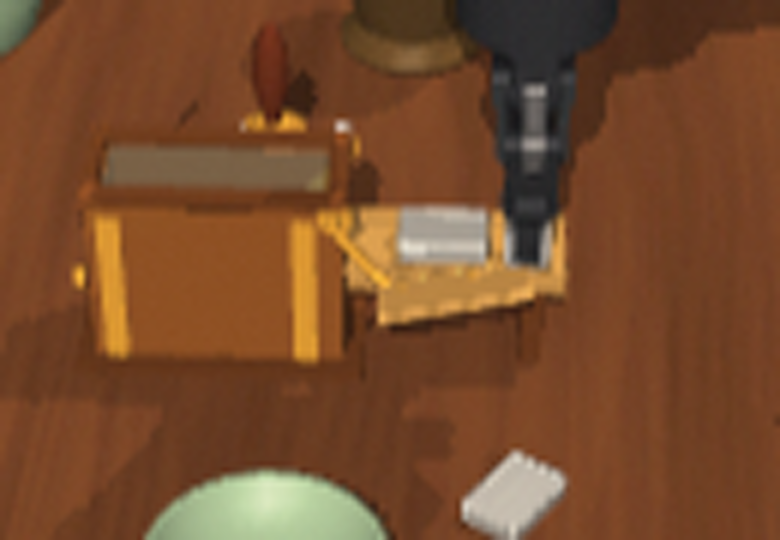

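The side crop shows the finger on the paddle's outer end at about (530,265), the paddle roughly 10° from level, and the other finger behind the tin, whose tail is at u≈488. I'll press further down.

```bash
python3 -m handwheel '[[[0,0,0,-0.1,0],[0,0,0,-0.1,0],[0,0,0,-0.1,0],[0,0,0,-0.1,0],[0,0,0,0,0],[0,0,0,0,0],[0,0,0,0,0]]]'
python3 - <<'E'
from rig import ctrl, optics
import cv2
d=optics.capture("side")["img"][150:240,270:400]
cv2.imwrite("pics/s3.png",cv2.resize(d,None,fx=6,fy=6,interpolation=cv2.INTER_CUBIC))
E
```

```text
time_s: 4.15
eef_pos: [522.0, -118.0, 66.2]
ee_rot: [-0.0, 1.0, 0.005, -0.0]
force: [-0.1, -0.2, 1.8]
grip_width: 0.498
grip_force: 0.5
```

View pics/s3.png

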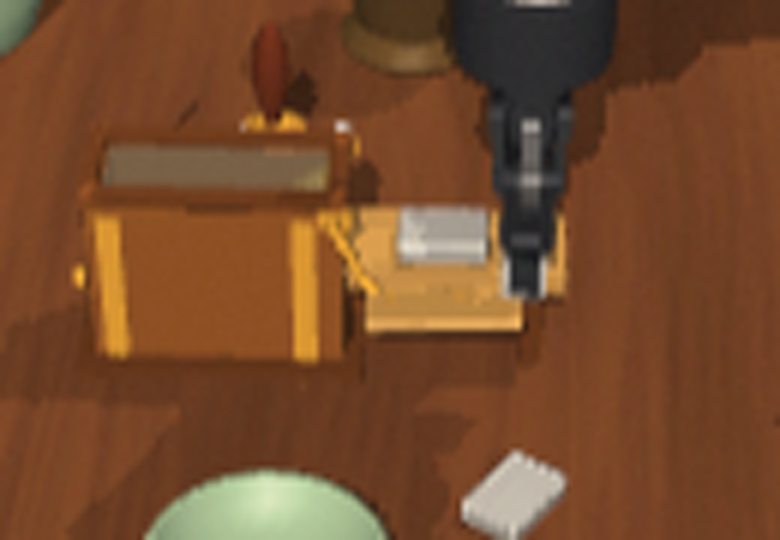

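The paddle is now level (edge from (365,330) to (520,330)) with the finger on its outer end, and the tin hasn't moved. Now I'll push slowly.

```bash
python3 -m handwheel '[[[0,0,0,-0.03,0],[0,0.1,0,0,0],[0,0.1,0,0,0],[0,0.1,0,0,0],[0,0.1,0,0,0],[0,0.1,0,0,0],[0,0.1,0,0,0],[0,0.1,0,0,0],[0,0.1,0,0,0],[0,0,0,0,0]]]';  python3 - <<'E'
from rig import ctrl, optics
import cv2,numpy as np
d=optics.capture("side")["img"][150:240,270:400]
w=optics.capture("wrist")["img"][0:270,180:460]
a=cv2.resize(d,(390,270),interpolation=cv2.INTER_CUBIC)
cv2.imwrite("pics/s4.png",np.hstack([a,w]))
E
```

```text
time_s: 5.2
eef_pos: [563.1, -118.1, 64.9]
ee_rot: [0.0, 1.0, 0.005, 0.001]
force: [1.0, -0.3, 2.7]
grip_width: 0.5
grip_force: 1.5
```

View pics/s4.png

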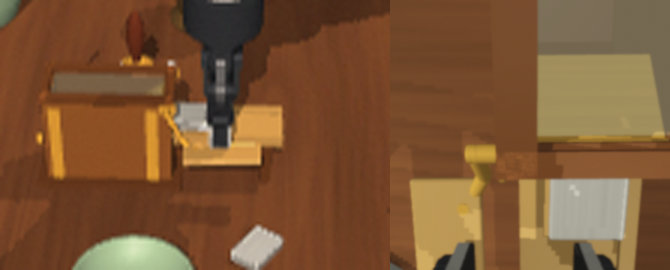

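The paddle is still level. The wrist part shows the flap up under the glass and the tin entering the mouth (u 550–627, v 180–240), so I'll carry on.

```bash
python3 -m handwheel '[[[0,0.08,0,0,0],[0,0.08,0,0,0],[0,0.08,0,0,0],[0,0.08,0,0,0],[0,0.08,0,0,0],[0,0.08,0,0,0],[0,0,0,0,0],[0,0,0,0,0],[0,0,0,0,0]]]';  python3 - <<'E'
from rig import ctrl, optics
import cv2,numpy as np
d=optics.capture("side")["img"][150:240,270:400]
w=optics.capture("wrist")["img"][0:270,180:460]
a=cv2.resize(d,(390,270),interpolation=cv2.INTER_CUBIC)
cv2.imwrite("pics/s5.png",np.hstack([a,w]))
E
```

```text
time_s: 6.2
eef_pos: [586.6, -118.1, 65.1]
ee_rot: [0.0, 1.0, 0.005, 0.001]
force: [0.4, 0.3, 4.2]
grip_width: 0.5
grip_force: 2.0
```

View pics/s5.png

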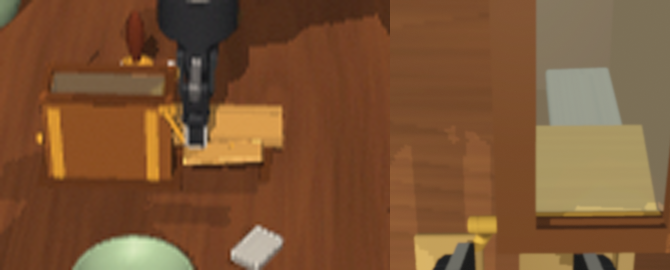

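The side part shows the paddle still pressed level. In the wrist part the tin is seen through the glass beyond the flap (u 547–618, v 68–125) and the shelf is empty. I'll check its depth and that it is at rest by numbers.

```bash
python3 -m handwheel '[[[0,0,0,0,0],[0,0,0,0,0],[0,0,0,0,0],[0,0,0,0,0]]]';  cat > look.py <<'E'
from rig import ctrl, optics
import cv2
from h import *
np.set_printoptions(precision=1,suppress=True)
c=optics.capture("wrist");im=c["img"]
m=((im[...,0].astype(int)-im[...,2]>-8)&(im[...,1]>110)).astype(np.uint8)
m[:, :320]=0; m[180:]=0
k=cv2.connectedComponentsWithStats(m)[2][1:]
k=k[k[:,4].argmax()];print(k)
x,y,w,h,_=k
for v in (y+2,y+h//2):
    r=np.flatnonzero(m[v]);print(v,r.min(),r.max())
    for z in(22,70):print(z,plane(c,r.min(),v,z),plane(c,r.max(),v,z))
E
python3 look.py
```

```text
time_s: 6.7
eef_pos: [586.6, -118.1, 65.0]
ee_rot: [0.0, 1.0, 0.005, 0.0]
force: [1.8, 0.3, 5.6]
grip_width: 0.502
grip_force: 2.7Traceback (most recent call last):
  File "look.py", line 9, in <module>
    k=k[k[:,4].argmax()];print(k)
        ~~~~~~~~~~~~~^^
ValueError: attempt to get argmax of an empty sequence
```

Run:
```python
from rig import optics
im=optics.capture("wrist")["img"]
for v in(30,60,80,95,110,150): print(v,[im[v,u].tolist() for u in (340,355,370,385,400,415,430)])
```

```text
30 [[94, 117, 132], [92, 117, 132], [92, 116, 132], [93, 116, 131], [91, 114, 129], [86, 111, 124], [86, 111, 124]]
60 [[93, 116, 132], [93, 116, 131], [93, 115, 131], [92, 114, 130], [88, 112, 126], [86, 111, 124], [86, 111, 124]]
80 [[142, 157, 154], [142, 157, 153], [143, 158, 154], [142, 157, 154], [125, 141, 142], [87, 112, 124], [86, 112, 124]]
95 [[141, 156, 152], [142, 156, 153], [142, 156, 153], [141, 155, 151], [143, 157, 154], [86, 112, 124], [86, 111, 124]]
110 [[137, 151, 148], [142, 157, 154], [142, 156, 154], [141, 155, 152], [142, 157, 154], [87, 111, 124], [86, 111, 124]]
150 [[100, 151, 170], [98, 150, 169], [99, 150, 169], [98, 151, 169], [98, 151, 169], [98, 150, 169], [99, 151, 169]]
```

```bash
sed -i 's/>-8)/>-18)/' look.py; python3 look.py
```

```text
[ 336   68   75   56 3676]
70 338 397
22 [ 668.5 -128.5   22. ] [ 668.8 -157.9   22. ]
70 [ 665.5 -125.4   70. ] [ 665.7 -147.2   70. ]
96 337 403
22 [ 656.1 -128.4   22. ] [ 656.4 -161.9   22. ]
70 [ 656.2 -125.3   70. ] [ 656.5 -150.1   70. ]
```

The tin rests low on the ramp with its far end on the floor, about 30 mm below the sill and 34 mm in. I'll slide back along the paddle and then let it rise gently.

```bash
python3 -m handwheel '[[[0,-0.2,0,0,0],[0,-0.2,0,0,0],[0,-0.2,0,0,0],[0,-0.2,0,0,0],[0,-0.2,0,0,0],[0,-0.2,0,0,0],[0,-0.1,0,0,0],[0,0,0,0.2,0],[0,0,0,0.2,0],[0,0,0,0.2,0]]]'; python3 -m handwheel '[[[0,0.1,0,0.2,0],[0,0.1,0,0.2,0],[0,0.1,0,0.2,0],[0,0,0,0.2,0],[0,0,0,0.2,0],[0,0,0,0.2,0],[0,0,0,0.4,0],[0,0,0,0.5,0],[0,0,0,0.5,0],[0,0,0,0,0]]]'; python3 -m handwheel '[[[0,0,0,0.2,0],[0,0,0,0,0],[0,0,0,0,0],[0,0,0,0,0],[0,0,0,0,0],[0,0,0,0,0]]]'
python3 - <<'E'
from rig import optics
import cv2,pickle,numpy as np
from h import *
np.set_printoptions(precision=1,suppress=True)
d=pickle.load(open("c0.pkl","rb"))["side"]["img"].astype(int)
i=optics.capture("side")["img"].astype(int)
D=np.abs(i-d).max(2)>40
r=D[160:240,270:400];print("changed px around box",r.sum())
ys,xs=np.nonzero(r);print(xs.min()+270,xs.max()+270,ys.min()+160,ys.max()+160)
print("paddle area",D[172:200,338:358].sum(),"spare/dish",D[222:265,290:375].sum(),"bell",D[152:172,308:325].sum(),"mortar",D[115:162,322:360].sum())
E
python3 look.py
```

```text
time_s: 7.85
eef_pos: [521.6, -118.1, 95.9]
ee_rot: [0.0, 1.0, 0.005, 0.0]
force: [-1.1, 0.4, 0.9]
grip_width: 0.5
grip_force: 0.4
time_s: 8.85
eef_pos: [537.2, -118.5, 228.4]
ee_rot: [0.001, 1.0, 0.005, 0.003]
force: [-0.1, 0.6, 1.0]
grip_width: 0.498
grip_force: 0.0
time_s: 9.45
eef_pos: [536.2, -118.0, 234.4]
ee_rot: [-0.0, 1.0, 0.005, -0.0]
force: [0.0, -0.0, -0.8]
grip_width: 0.503
grip_force: 0.0
changed px around box 118
335 360 184 236
paddle area 59 spare/dish 45 bell 0 mortar 248
[ 327   24   38   41 1401]
26 327 360
22 [ 666.8 -128.1   22. ] [ 667.1 -158.4   22. ]
70 [ 658.6 -126.5   70. ] [ 658.9 -152.8   70. ]
44 328 363
22 [ 651.5 -129.3   22. ] [ 651.8 -162.    22. ]
70 [ 645.4 -127.6   70. ] [ 645.7 -155.8   70. ]
```

Run:
```python
from rig import optics,ctrl
import cv2,pickle
from h import *
np.set_printoptions(precision=1,suppress=True)
W=pickle.load(open("c1.pkl","rb"))["wrist"];N=optics.capture("wrist")
# crank/paddle patch shift between c1 and now, expected shift from calibration; also spare & dish
for n,(x0,y0,x1,y1),P in(("paddle end",(236,190,296,222),[533,-86,153]),("crank",(284,75,304,138),[600,-105,98]),("spare",(180,145,250,205),[547,-20,12]),("bell",(420,0,540,75),[610,-225,60])):
    e=proj(N,P)-proj(W,P)
    t=W["img"][y0:y1,x0:x1];pad=14
    s=N["img"][max(0,y0-pad):y1+pad,x0-pad:x1+pad]
    r=cv2.matchTemplate(s,t,cv2.TM_CCOEFF_NORMED);_,v,_,p=cv2.minMaxLoc(r)
    print(n,v,"shift",p[0]-pad,p[1]-min(pad,y0),"expected",e)
```

```text
paddle end 0.991645872592926 shift 1 -3 expected [ 1.1 -2.7]
crank 0.9853737950325012 shift 1 -1 expected [ 0.5 -0.9]
spare 0.9978888630867004 shift 1 -1 expected [ 1.1 -1.1]
bell 0.996383011341095 shift -2 0 expected [-1.2 -0.7]
```

The paddle is back at rest, so the flap is shut. The spare tin and bell haven't moved, and the tin is still. Handing in.

```bash
python3 -c "
from rig import ctrl
print(ctrl.finish_job())"
```

```text
the job is handed in; nothing more can be done
None
```

The tin is posted and the job is handed in (no verdict came back): by my camera measurements the tin lies at rest about 34 mm in and 30 mm below the sill, the flap is shut, the spare tin and bell are unmoved, and the arm never went near the dish or mortar.

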